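Restock the bottle and vase display trays

TASK

Four display trays each hold two of one sort of bottle or vase and have one empty place, marked by a white round spot. Take the four loose ones standing on the table, one after another, and set each upright in the middle of the round spot in the tray of its own sort: amber bottle, green bottle, blue vase, white vase. Handle them as breakable (never tip one over or drop it), and leave the two low tealight glasses where they are.

Things in the scene. Friction and masses are not known exactly. Their poses are not given: they have to be found in the camera images.
- amber_mid (a point): Small round corked bottle of clear amber-brown glass with a tan cork; body 44 mm in diameter and straight up to 58 mm, then a 20 mm neck; 92 mm tall overall, about 0.14 kg, loose, standing upright on the table at the start. The point is at its centre, half-way up (46 mm over its underside); z is up along it.
- green_mid (a point): Small square corked bottle of clear green glass with a tan cork; body 42 by 42 mm (faces square to its x and y axes), 60 mm high, then a 20 mm neck; 88 mm tall overall, about 0.14 kg, loose, standing upright on the table at the start. The point is at its centre, half-way up (44 mm over its underside); z is up along it.
- blue_mid (a point): Small round blue ceramic bud vase; 36 mm in diameter at the foot, 45 mm from 25 to 60 mm up, then a narrow neck with a dark mouth; 90 mm tall overall, about 0.14 kg, loose, standing upright on the table at the start. The point is at its centre, half-way up (45 mm over its underside); z is up along it.
- white_mid (a point): Small round white ceramic bud vase; 42 mm in diameter, straight up to 70 mm, then a 22 mm neck with a dark mouth; 96 mm tall overall, about 0.14 kg, loose, standing upright on the table at the start. The point is at its centre, half-way up (48 mm over its underside); z is up along it.
- amber_spot (a point): Empty place in the tray of amber glass bottles: centre, on the tray floor, of a white round spot 68 mm across. Fixed open cardboard tray along its x axis, from 45 mm on the -x side of this point to 157 mm on the +x side, 86 mm wide; floor 5 mm and rim 14 mm above the table, walls 4 mm thick. Two fixed amber glass bottles like the loose one stand at 80 and 130 mm along +x. z is up.
- green_spot (a point): Empty place in the tray of green square glass bottles: centre, on the tray floor, of a white round spot 68 mm across. Fixed open cardboard tray along its x axis, from 45 mm on the -x side of this point to 157 mm on the +x side, 86 mm wide; floor 5 mm and rim 14 mm above the table, walls 4 mm thick. Two fixed green square glass bottles like the loose one stand at 80 and 130 mm along +x. z is up.
- blue_spot (a point): Empty place in the tray of blue ceramic vases: centre, on the tray floor, of a white round spot 68 mm across. Fixed open cardboard tray along its x axis, from 45 mm on the -x side of this point to 157 mm on the +x side, 86 mm wide; floor 5 mm and rim 14 mm above the table, walls 4 mm thick. Two fixed blue ceramic vases like the loose one stand at 80 and 130 mm along +x. z is up.
- white_spot (a point): Empty place in the tray of white ceramic vases: centre, on the tray floor, of a white round spot 68 mm across. Fixed open cardboard tray along its x axis, from 45 mm on the -x side of this point to 157 mm on the +x side, 86 mm wide; floor 5 mm and rim 14 mm above the table, walls 4 mm thick. Two fixed white ceramic vases like the loose one stand at 80 and 130 mm along +x. z is up.
- tealight_amber_mid (a point): Tealight glass, low and round, amber glass with white wax on top: 52 mm in diameter, 42 mm tall, loose; to be left where it is. The point is at its centre, 21 mm up.
- tealight_green_mid (a point): Tealight glass, low and round, green glass with white wax on top: 52 mm in diameter, 42 mm tall, loose; to be left where it is. The point is at its centre, 21 mm up.
Things that resemble listed ones, but are neither listed nor needed, are in the scene too. What is shaped like the part that bears white_mid but yellow is not meant. Leave any purple look-alike of the part that bears blue_mid alone.

How it is judged:
At the end, for the whole second after the job is handed in: Each of the four loose bottles and vases stands upright (within 0.1 rad) and at rest on the floor of the tray of its own sort (height within 6 mm), its centre within 15 mm of the centre of that tray's round spot (horizontal distance between amber_mid and amber_spot below 0.015 m and z of amber_mid in the frame of amber_spot between 0.04 and 0.052 m and angle between each of amber_mid, green_mid, blue_mid, white_mid's own z axis and vertical below 0.1 rad and linear speed of each of amber, green, blue, white below 0.02 m/s and horizontal distance between green_mid and green_spot below 0.015 m and z of green_mid in the frame of green_spot between 0.038 and 0.05 m and horizontal distance between blue_mid and blue_spot below 0.015 m and z of blue_mid in the frame of blue_spot between 0.039 and 0.051 m and horizontal distance between white_mid and white_spot below 0.015 m and z of white_mid in the frame of white_spot between 0.042 and 0.054 m); the robot touches nothing.
It fails at once if one of the four loose bottles and vases is tipped over (leans more than 40 degrees) (angle between any of amber_mid, green_mid, blue_mid, white_mid's own z axis and vertical above 0.7 rad).
It fails at once if one of the four is dropped (falls freely from more than about 30 mm) ((linear speed of amber above 0.75 m/s and contact force between amber and the fingers below 0.05 N) or (linear speed of green above 0.75 m/s and contact force between green and the fingers below 0.05 N) or (linear speed of blue above 0.75 m/s and contact force between blue and the fingers below 0.05 N) or (linear speed of white above 0.75 m/s and contact force between white and the fingers below 0.05 N)).
It fails at once if a tealight glass is shifted by more than 25 mm (distance of any of tealight_amber_mid, tealight_green_mid from where it was at the start of the episode above 0.025 m).
It also fails if it takes over 102 s, if anything falls off the work surface, if the arm or the gripper's body presses on something with over 40 N, if the wrist force passes 120 N, or if a joint passes its speed limit or range.

ROBOT

A 7-joint arm with a two-finger parallel gripper is mounted at the origin on the work surface. World frame = base frame: x ahead of the robot, y to its left, z up, the work surface at z = 0. Lengths are in m, angles in rad, forces in N, time in s.
With the tool pointing down it reaches from about 0.4 to 0.85 m from the base axis. Payload 4.5 kg.
Tool frame: the origin (TCP) lies on the centre line of the jaws, within the pads' length; the fingertips stand robot.tip_extent ahead of it and the grasp point (between the pads) lies 3 mm ahead of it (robot.tip_extent is the distance from the TCP to the fingertips, in m); z points along the fingers, y is the direction in which the jaws open and shut (so a half turn about z gives the same grasp; the last joint's range is limited). The gripper opens to 88 mm and grips with 3 to 60 N. Pads are 18 mm wide; open, the fingers measure 123 mm over their backs; the gripper's body (75 mm by 187 mm) begins 45 mm behind the grasp point.
Start: joints at [1.352, 0.689, -0.195, 1.565, 0.157, 0.902, -0.215], TCP at [0.156, -0.605, 0.261] pointing down, gripper open.
Joint ranges: [-3.01, 3.01], [-0.46, 2.08], [-1.47, 1.51], [0.13, 2.56], [-1, 4.14], [0.04, 2.09], [-2.66, 2.66]. Speed limits (rad/s): [2.57, 2.57, 3.14, 3.14, 3.14, 3.14, 3.14].

INTERFACE

Orientations are given as a unit quaternion [x, y, z, w].
In Python, from cell import robot, grab_frame, get_calibration gives the robot as it stands.
- The arm moves only by the tool jog_arm, never from a script. Its argument "steps" is a list that holds one entry, the list of rows, each a list of 7 numbers: the shift along the tool's x, y, z in cm, then the turn, a rotation vector about the tool's x, y, z in rad, then the closure, from -1 (fully open) to 1 (shut). In form: [[[x, y, z, wx, wy, wz, hand], ...]]. A call has 1 to 5 rows; each row shifts and turns the commanded pose from where the row before left it, along the tool's axes as they then stand; what a row does not reach is not made up. A row lasts 1/10 s, in which the tool goes at most 50 mm and 8.59 degrees, less where a joint would pass 70% of its speed; a pose out of reach is approached as far as the arm can. A call is refused whole if a number of a shift passes 5 or a number of a turn 0.15, either way. A call with a gripper value outside its range is refused whole. The fingers move at their own pace and stop on an object; "force" is the grip in N (left out, the last holds). Time passes only in rows, so rows that do not move let the fingers close. It gives the time, the measured TCP pose, the force and the opening at its end, in the units of the state.
- robot.get_state(): the state, without advancing time (a new reading comes with each control period).
- grab_frame(name): name is "side" or "top" or "wrist"; returns (picture, depth): 384x512x3 uint8, red, green, blue; 384x512 float32, m along the optical axis (not along the pixel's ray), 0 where there is no reading.
- get_calibration(name): a dict with "camera_matrix" (3x3 intrinsics, pixels), "position" and "attitude" of the camera in the world. Camera axes: x right, y down, z forward; pixel columns grow to the right and rows downward; lengths in m; the calibration is good to about 2 mm. A picture is of the moment at which its call begins: read the wrist's pose just before it. get_calibration takes no time and is no camera call; for the wrist camera it gives the pose at the moment of the call.
- robot.finish_job(): hands the job in, once; it reports no verdict.
The state is a dict: "t": time; "joint_positions": joint angles; "joint_vel": joint speeds; "joint_efforts": joint torques, N m; "tcp_pos": TCP position; "tcp_rot": TCP orientation; "contact_force": force on the tool from outside, world axes, zero at the start; "wrist_torque": the same for the moment, N m; "opening": finger opening in m.
Only numpy, scipy, OpenCV 4.12 (cv2) and the standard library are available. Lean on these libraries where they do the work, as an engineer would, in place of code of your own. Each camera call takes 0.05 s, during which the arm holds its last target. There are 200 camera calls.

## Working session

There is one attempt and no reset: what is moved stays moved. The work goes in short steps, Python scripts to look and compute and a tool call to move; the robot and the scene stay as the last step left them, time stands still between calls to the robot, and variables do not carry over. Pictures are saved under pics/ and viewed, about 12 in all and at most 16, crops included, and the job is handed in when it is done.

Besides the shell and the picture viewer there is one more tool, called as a command line: name --argument value ..., lists and objects as JSON in quotes. jog_arm: Moves the arm, as the interface text tells. Its arguments: {"type":"object","properties":{"steps":{"type":"array","items":{"type":"array","items":{"type":"array","items":{"type":"number"}}}},"force":{"type":"number"}},"required":["steps"]}

```bash
ls; mkdir -p pics
cat > h.py <<'E'
import numpy as np, cv2
from cell import robot, grab_frame, get_calibration
from scipy.spatial.transform import Rotation as R
def cal(n):
    c=get_calibration(n); K=np.array(c["camera_matrix"]); p=np.array(c["position"]); a=np.array(c["attitude"])
    M=R.from_quat(a).as_matrix() if a.size==4 else a.reshape(3,3)
    return K,p,M
def ray(C,u,v,z):
    K,p,M=C; d=M@np.linalg.solve(K,[u,v,1.0]); return p+d*(z-p[2])/d[2]
def proj(C,X):
    K,p,M=C; q=K@(M.T@(np.array(X)-p)); return q[:2]/q[2]
def cloud(C,D):
    K,p,M=C; v,u=np.indices(D.shape); P=np.stack([(u-K[0,2])/K[0,0]*D,(v-K[1,2])/K[1,1]*D,D],-1); return P@M.T+p
E
python3 - <<'E'
from h import *
for n in("top","side"):
    im,D=grab_frame(n); cv2.imwrite(f"pics/{n}0.png",im[...,::-1]); np.save(f"pics/{n}0.npy",D); c=get_calibration(n);print(n,c)
    C=cal(n);print(ray(C,256,192,0),D[192,256])
print(robot.get_state(),robot.tip_extent)
E
```

```text
pics
top {'camera_matrix': array([[476.99200353,   0.        , 259.25289829],
       [  0.        , 476.99200353, 196.46715621],
       [  0.        ,   0.        ,   1.        ]]), 'position': array([ 0.25557383, -0.00697745,  1.23387411]), 'attitude': array([ 0.73070784, -0.67536447,  0.066237  , -0.07457573])}
[0.51559309 0.0271218  0.        ] 0.0
side {'camera_matrix': array([[435.73177512,   0.        , 258.69320117],
       [  0.        , 435.73177512, 189.30531544],
       [  0.        ,   0.        ,   1.        ]]), 'position': array([ 0.38225008, -0.78998672,  0.89203776]), 'attitude': array([ 0.92432775, -0.05730054,  0.02267492, -0.3765909 ])}
[4.79421732e-01 6.52547699e-02 1.11022302e-16] 1.2408452
{'t': 0.1, 'joint_positions': array([ 1.35177452,  0.68990596, -0.19450801,  1.56622714,  0.15727727,
        0.90251822, -0.21509724]), 'joint_vel': array([ 0.00011706, -0.00054983,  0.00156906, -0.00119903,  0.00136486,
        0.00073541,  0.00045685]), 'joint_efforts': array([-2.69885932e-03, -5.28497100e+01, -1.27142541e+00, -1.53836721e+01,
       -5.25998371e-02,  1.99166308e-03,  5.86831447e-05]), 'tcp_pos': array([ 0.15616026, -0.6046255 ,  0.25998969]), 'tcp_rot': array([ 9.92017021e-01,  1.26101278e-01, -1.61435433e-04, -8.19807536e-04]), 'contact_force': array([-0.13261493, -0.26230345, -0.48109907]), 'wrist_torque': array([ 0.03606967, -0.03717787, -0.01435081]), 'opening': 0.08840925511400351} 0.022
```

View pics/top0.png

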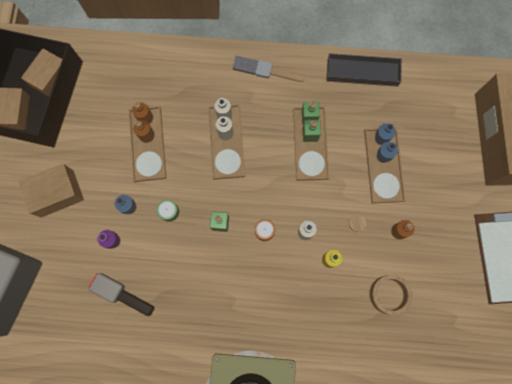

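View pics/side0.png

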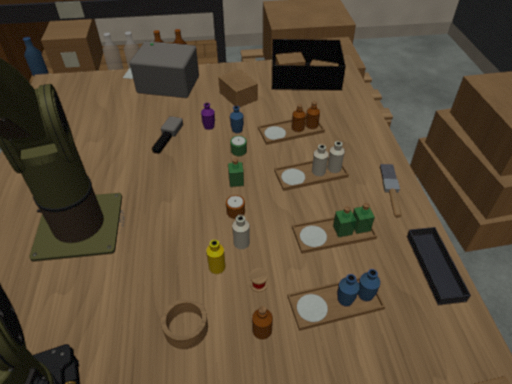

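Top view (up = +x, left = +y). Spots: amber (149,163), white (228,161), green (312,163), blue (387,185). Loose: blue (124,204), green (219,221), white (308,230), amber (405,229). Tealights: green (167,210), amber (265,230). Decoys: purple (107,239), yellow (333,258). The side view agrees.

Run:
```python
from h import *
C=cal("top");S=cal("side")
t=cv2.imread("pics/top0.png");s=cv2.imread("pics/side0.png")
def spot(im,C,u,v):
    hsv=cv2.cvtColor(im,cv2.COLOR_BGR2HSV); m=((hsv[...,1]<50)&(hsv[...,2]>150)).astype(np.uint8)
    cs,_=cv2.findContours(m,cv2.RETR_EXTERNAL,cv2.CHAIN_APPROX_NONE)
    c=max((c for c in cs if cv2.pointPolygonTest(c,(u,v),True)>-8),key=len)
    h=cv2.convexHull(c)
    P=np.array([ray(C,a,b,.005)[:2] for a,b in c[:,0].astype(float)])
    (x,y),r=cv2.minEnclosingCircle((P*1000).astype(np.float32)); e=cv2.fitEllipse(c)
    return np.round([x,y,2*r],1),np.round(ray(C,*e[0],.005)*1000,1)
for n,a,b in(("amber",(149,163),(275,133)),("white",(228,161),(293,177)),("green",(312,163),(313,236)),("blue",(387,185),(312,307))):
    print(n,"top",*spot(t,C,*a),"side",*spot(s,S,*b))
def crop(im,pts,w,k): return np.hstack([cv2.resize(im[v-w:v+w,u-w:u+w],None,fx=k,fy=k,interpolation=cv2.INTER_CUBIC) for u,v in pts])
A=crop(t,[(124,204),(219,221),(308,230),(405,229)],20,5);B=crop(s,[(237,119),(236,174),(241,232),(262,320)],20,5)
T=crop(t,[(141,120),(224,115),(312,120),(387,143)],20,5)
cv2.imwrite("pics/crops.png",np.vstack([A,B,T]))
for n,a in(("blue",(124,204)),("green",(219,221)),("white",(308,230)),("amber",(405,229)),("tg",(167,210)),("ta",(265,230)),("purple",(107,239)),("yellow",(333,258))): print(n,ray(C,*a,.06).round(3))
```

```text
amber top [570.2 319.7  70.2] [570.  319.6   5. ] side [570.8 321.4  58. ] [571.6 322.9   5. ]
white top [592.5 110.   70. ] [592.5 109.9   5. ] side [594.  111.6  60.9] [594.2 112.8   5. ]
green top [ 604.9 -113.7   69.9] [ 604.9 -113.8    5. ] side [ 606.1 -112.3   61.9] [ 605.8 -111.2    5. ]
blue top [ 560.  -313.6   70.2] [ 559.7 -313.4    5. ] side [ 561.  -312.9   63. ] [ 560.9 -303.6    5. ]
blue [0.446 0.353 0.06 ]
green [0.422 0.111 0.06 ]
white [ 0.417 -0.111  0.06 ]
amber [ 0.438 -0.35   0.06 ]
tg [0.44  0.243 0.06 ]
ta [ 0.409 -0.004  0.06 ]
purple [0.356 0.383 0.06 ]
yellow [ 0.353 -0.176  0.06 ]
```

View pics/crops.png

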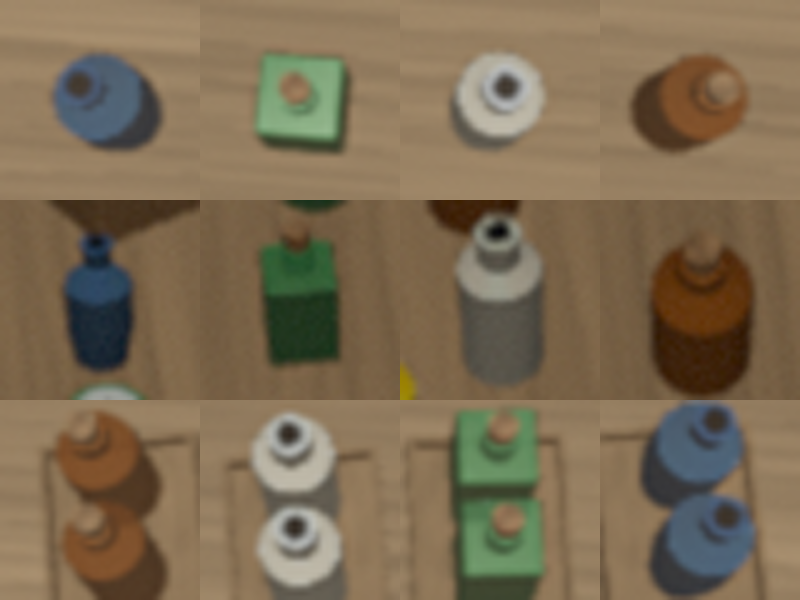

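The crops show dark mouths and corks clearly. I'll cast those rays at the known top heights in both views and compare.

Run:
```python
from h import *
C=cal("top");S=cal("side")
for n,h,c,p,cs,q in(("blue",.09,(124,204),(80,84),(237,119),(97,42)),("green",.088,(219,221),(95,88),(236,174),(96,28)),("white",.096,(308,230),(107,87),(241,232),(98,32)),("amber",.092,(405,229),(122,87),(262,320),(104,45))):
    f=lambda c,p:(c[0]-20+p[0]/5-.4,c[1]-20+p[1]/5-.4)
    print(n,(ray(C,*f(c,p),h)*1000).round(1),(ray(S,*f(cs,q),h)*1000).round(1))
k=[ray(C,199+a/5-.4,201+b/5-.4,.06) for a,b in((62,55),(143,60),(138,142),(57,137))]
k=np.array(k)*1000;print(k.mean(0).round(1),[ (np.linalg.norm(k[i]-k[i-1]).round(1),np.degrees(np.arctan2(*(k[i]-k[i-1])[1::-1])).round(1)) for i in range(4)])
for n,h,(u,v),a,b in(("amber",.097,(141,120),(87,26),(91,120)),("white",.101,(224,115),(89,33),(96,127)),("green",.093,(312,120),(103,27),(110,120)),("blue",.095,(387,143),(117,18),(127,114))):
    A,B=[ray(C,u-20+x/5-.4,v-20+y/5-.4,h)*1000 for x,y in(a,b)]
    print(n,A.round(1),B.round(1),np.degrees(np.arctan2(*(A-B)[1::-1])).round(1))
st=robot.get_state();print(st['t'])
```

```text
blue [449.6 355.5  90. ] [451.2 356.9  90. ]
green [424.9 112.5  88. ] [426.6 113.4  88. ]
white [ 419.7 -109.3   96. ] [ 421.  -108.2   96. ]
amber [ 441.6 -349.7   92. ] [ 443.3 -350.4   92. ]
[424.  112.4  60. ] [(np.float64(41.2), np.float64(2.2)), (np.float64(40.6), np.float64(-89.1)), (np.float64(41.2), np.float64(-178.2)), (np.float64(40.3), np.float64(91.0))]
amber [696.8 340.6  97. ] [647.2 332.1  97. ] 9.7
white [721.2 130.3 101. ] [671.6 122.1 101. ] 9.4
green [732.1 -99.5  93. ] [ 682.8 -105.9   93. ] 7.3
blue [ 690. -297.   95.] [ 640.1 -303.2   95. ] 7.1
0.1
```

Both views agree to about 2 mm, so the averages are good. First I'll zero the yaw (tool x = +x, tool y = −y, z down), then go to amber.

jog_arm --steps '[[[0,0,0,0,0,0.127,-1],[0,0,0,0,0,0.126,-1],[2.8,-2.5,0,0,0,0,-1],[2.8,-2.5,0,0,0,0,-1],[2.8,-2.5,0,0,0,0,-1]]]' --force 15

```text
t: 0.6
tcp_pos: [0.241, -0.529, 0.2603]
tcp_rot: [1.0, -0.0, -0.0, -0.0]
contact_force: [0.2, 0.2, 0.8]
opening: 0.0885
```

jog_arm --steps '[[[2.8,-2.5,-0.5,0,0,0,-1],[2.8,-2.5,0,0,0,0,-1],[2.8,-2.5,0,0,0,0,-1],[2.8,-2.5,0,0,0,0,-1],[0,0,0,0,0,0,-1]]]'

```text
t: 1.1
tcp_pos: [0.3579, -0.425, 0.2655]
tcp_rot: [1.0, 0.005, 0.002, -0.002]
contact_force: [-0.1, 0.4, -0.6]
opening: 0.0884
```

jog_arm --steps '[[[2.8,-2.5,0,0,0,0,-1],[2.8,-2.5,0,0,0,0,-1],[2.8,-2.5,0,0,0,0,-1],[0,0,4,0,0,0,-1],[0,0,4,0,0,0,-1]]]'

```text
t: 1.6
tcp_pos: [0.4381, -0.3549, 0.1856]
tcp_rot: [1.0, 0.001, 0.002, 0.001]
contact_force: [0.8, -0.2, -1.2]
opening: 0.0884
```

jog_arm --steps '[[[0,0,4,0,0,0,-1],[0,0,0,0,0,0,-1],[0,0,0,0,0,0,-1]]]'

```text
t: 1.9
tcp_pos: [0.436, -0.3555, 0.1458]
tcp_rot: [1.0, -0.0, -0.001, -0.0]
contact_force: [0.1, -0.1, -0.4]
opening: 0.0881
```

Run:
```python
from h import *
s=robot.get_state();print(s['t'],s['tcp_pos'],R.from_quat(s['tcp_rot']).as_matrix().round(4),s['joint_positions'].round(2))
im,D=grab_frame("wrist");cv2.imwrite("pics/w1.png",im[...,::-1])
print(proj(cal("wrist"),(.4425,-.35,.092)))
```

```text
1.9 [ 0.43596613 -0.35554121  0.14580391] [[ 1.0e+00 -7.0e-04 -1.2e-03]
 [-7.0e-04 -1.0e+00  4.0e-04]
 [-1.2e-03 -4.0e-04 -1.0e+00]] [ 0.64  0.77 -0.07  1.86  0.1   0.52 -1.06]
[247.90459474 218.57665205]
```

View pics/w1.png

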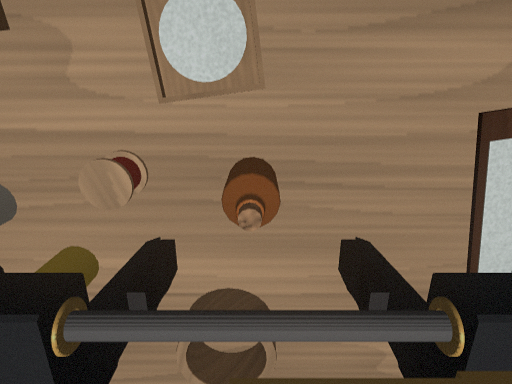

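The wrist view shows the cork at about (250,215), against a predicted (248,219), so amber is confirmed. Descending and gripping.

jog_arm --steps '[[[0.65,-0.55,0,0,0,0,-1],[0,0,3,0,0,0,-1],[0,0,3,0,0,0,-1],[0,0,3,0,0,0,-1],[0,0,0,0,0,0,-1]]]'

```text
t: 2.45
tcp_pos: [0.4427, -0.3485, 0.0544]
tcp_rot: [1.0, 0.0, -0.001, -0.001]
contact_force: [-0.7, 0.2, 0.4]
opening: 0.0882
```

jog_arm --steps '[[[0,0,0,0,0,0,0.2],[0,0,0,0,0,0,0.6],[0,0,0,0,0,0,1],[0,0,0,0,0,0,1],[0,0,0,0,0,0,1]]]' --force 15

```text
t: 2.95
tcp_pos: [0.4432, -0.35, 0.0565]
tcp_rot: [1.0, -0.0, 0.001, 0.0]
contact_force: [0.3, -0.2, 0.1]
opening: 0.0502
```

jog_arm --steps '[[[0,0,0,0,0,0,1],[0,0,0,0,0,0,1]]]'

```text
t: 3.15
tcp_pos: [0.4431, -0.35, 0.0561]
tcp_rot: [1.0, -0.0, 0.0, 0.0]
contact_force: [-0.8, -0.3, 4.0]
opening: 0.0436
```

jog_arm --steps '[[[0,0,0,0,0,0,1],[0,0,-0.5,0,0,0,1],[0,0,-1.5,0,0,0,1],[0,0,-2.5,0,0,0,1],[0,0,-2.5,0,0,0,1]]]'

```text
t: 3.65
tcp_pos: [0.4426, -0.3494, 0.1269]
tcp_rot: [1.0, -0.0, -0.0, -0.0]
contact_force: [0.8, 0.2, -1.4]
opening: 0.0435
```

jog_arm --steps '[[[0,0,-2.5,0,0,0,1],[0,0,-2.5,0,0,0,1],[0,0,-2,0,0,0,1],[0,0,-1,0,0,0,1],[0,0,0,0,0,0,1]]]'

```text
t: 4.15
tcp_pos: [0.4434, -0.3501, 0.2074]
tcp_rot: [1.0, -0.0, 0.001, 0.001]
contact_force: [0.2, 0.0, -1.7]
opening: 0.0438
```

jog_arm --steps '[[[0.2,-1,0,0,0,0,1],[0.5,-2.5,0,0,0,0,1],[0.7,-3.5,0,0,0,0,1],[0.7,-3.5,0,0,0,0,1],[0.7,-3.5,0,0,0,0,1]]]'

```text
t: 4.65
tcp_pos: [0.4702, -0.2072, 0.2045]
tcp_rot: [1.0, 0.0, -0.001, -0.001]
contact_force: [1.3, 0.5, -1.1]
opening: 0.0436
```

jog_arm --steps '[[[0.7,-3.5,0,0,0,0,1],[0.7,-3.5,0,0,0,0,1],[0.7,-3.5,0,0,0,0,1],[0.7,-3.5,0,0,0,0,1],[0.7,-3.5,0,0,0,0,1]]]'

```text
t: 5.15
tcp_pos: [0.5049, -0.0323, 0.2045]
tcp_rot: [1.0, 0.0, -0.001, -0.0]
contact_force: [0.8, 0.6, -1.0]
opening: 0.0435
```

jog_arm --steps '[[[0.7,-3.5,0,0,0,0,1],[0.7,-3.5,0,0,0,0,1],[0.7,-3.5,0,0,0,0,1],[0.7,-3.5,0,0,0,0,1],[0.7,-3.5,0,0,0,0,1]]]'

```text
t: 5.65
tcp_pos: [0.5396, 0.1424, 0.2043]
tcp_rot: [1.0, 0.0, -0.002, 0.0]
contact_force: [0.9, 1.2, -1.4]
opening: 0.0434
```

jog_arm --steps '[[[0.7,-3.5,0,0,0,0,1],[0.7,-3.5,0,0,0,0,1],[0.6,-3.5,0,0,0,0,1],[0.5,-2.5,0,0,0,0,1],[0,0,0,0,0,0,1]]]'

```text
t: 6.15
tcp_pos: [0.5639, 0.2767, 0.2038]
tcp_rot: [1.0, 0.004, -0.001, -0.002]
contact_force: [-0.5, 0.6, -1.8]
opening: 0.0436
```

jog_arm --steps '[[[0.4,-2.4,0,0,0,0,1],[0.25,-1.95,0,0,0,0,1],[0,0,1.5,0,0,0,1],[0,0,3,0,0,0,1],[0,0,3,0,0,0,1]]]'

```text
t: 6.65
tcp_pos: [0.5715, 0.3131, 0.129]
tcp_rot: [1.0, -0.0, -0.001, 0.001]
contact_force: [0.4, 0.1, -1.4]
opening: 0.0433
```

jog_arm --steps '[[[0,0,3,0,0,0,1],[0,0,1.5,0,0,0,1],[0,0,1,0,0,0,1],[0,0,0,0,0,0,1],[0,0,0,0,0,0,1]]]'

```text
t: 7.15
tcp_pos: [0.5731, 0.314, 0.0765]
tcp_rot: [1.0, -0.0, 0.001, -0.0]
contact_force: [0.8, -0.1, -1.4]
opening: 0.0436
```

jog_arm --steps '[[[-0.2,-0.6,0,0,0,0,1],[0,0,0.7,0,0,0,1],[0,0,0.6,0,0,0,1],[0,0,0,0,0,0,1],[0,0,0,0,0,0,1]]]'

```text
t: 7.65
tcp_pos: [0.5704, 0.3195, 0.0624]
tcp_rot: [1.0, -0.0, -0.0, 0.0]
contact_force: [0.1, -0.3, -1.2]
opening: 0.0437
```

jog_arm --steps '[[[0,0,0.2,0,0,0,1],[0,0,0,0,0,0,1]]]'

```text
t: 7.85
tcp_pos: [0.5709, 0.3197, 0.0612]
tcp_rot: [1.0, -0.0, 0.0, -0.0]
contact_force: [0.2, -0.2, 1.7]
opening: 0.0436
```

Floor contact is felt (force sign changed). Releasing and rising.

jog_arm --steps '[[[0,0,0,0,0,0,0],[0,0,0,0,0,0,-0.5],[0,0,0,0,0,0,-1],[0,0,0,0,0,0,-1],[0,0,0,0,0,0,-1]]]'

```text
t: 8.35
tcp_pos: [0.5705, 0.3198, 0.0606]
tcp_rot: [1.0, -0.0, -0.0, 0.0]
contact_force: [0.5, 0.2, 0.9]
opening: 0.0739
```

jog_arm --steps '[[[0,0,-1,0,0,0,-1],[0,0,-3,0,0,0,-1],[0,0,-4,0,0,0,-1],[0,0,-4,0,0,0,-1],[0,0,0,0,0,0,-1]]]'

```text
t: 8.85
tcp_pos: [0.5742, 0.3215, 0.1875]
tcp_rot: [1.0, -0.0, 0.005, -0.003]
contact_force: [-0.5, -0.1, 0.8]
opening: 0.088
```

Run:
```python
from h import *
s=robot.get_state();print(s['t'],s['tcp_pos'],s['joint_positions'].round(2))
im,D=grab_frame("wrist");W=cal("wrist");cv2.imwrite("pics/w2.png",im[...,::-1])
print(proj(W,(.5705,.32,.097)),proj(W,(.45,.356,.09)))
```

```text
8.85 [0.5741596  0.32146535 0.18748543] [-0.62  0.81  0.08  1.55 -0.08  0.77 -2.08]
[258.94361615 211.24095433] [218.33950647 334.5336233 ]
```

View pics/w2.png

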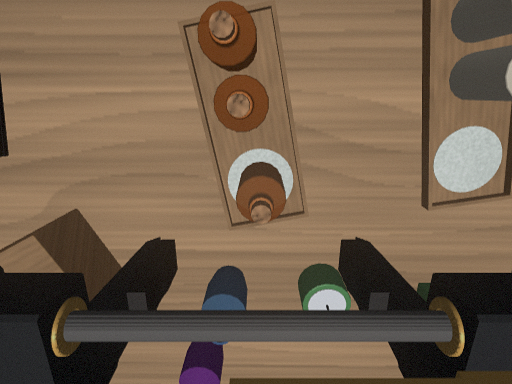

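Amber stands on its spot: cork at (261,209), predicted (259,211). Next is the blue vase. I'll check the wooden block's height next to it first.

Run:
```python
from h import *
D=np.load("pics/top0.npy");P=cloud(cal("top"),D)
m=(D>0)&(P[...,0]>.40)&(P[...,0]<.52)&(P[...,1]>.41)&(P[...,1]<.7)&(P[...,2]>.02)
Q=P[m];print(len(Q),Q.min(0).round(3),Q.max(0).round(3),np.percentile(Q[:,2],[50,95]).round(3))
```

```text
2043 [0.404 0.476 0.02 ] [0.52  0.624 0.078] [0.07  0.074]
```

jog_arm --steps '[[[-2,-0.6,0,0,0,0,-1],[-3,-0.8,0,0,0,0,-1],[-3.5,-1,0,0,0,0,-1],[-3,-0.8,0,0,0,0,-1],[0,0,0,0,0,0,-1]]]'

```text
t: 9.4
tcp_pos: [0.4494, 0.3535, 0.1795]
tcp_rot: [1.0, 0.003, -0.003, 0.001]
contact_force: [0.1, 1.1, -0.7]
opening: 0.088
```

jog_arm --steps '[[[0,-0.25,0,0,0,0,-1],[0,0,3,0,0,0,-1],[0,0,3,0,0,0,-1],[0,0,2.5,0,0,0,-1],[0,0,0,0,0,0,-1]]]'

```text
t: 9.9
tcp_pos: [0.4552, 0.3521, 0.0924]
tcp_rot: [1.0, -0.001, -0.002, 0.002]
contact_force: [0.4, -1.1, -0.2]
opening: 0.0882
```

jog_arm --steps '[[[0,0,0,0,0,0,-1],[0,0,0,0,0,0,-1]]]'

```text
t: 10.1
tcp_pos: [0.4569, 0.3544, 0.0968]
tcp_rot: [1.0, -0.001, 0.001, -0.001]
contact_force: [-0.6, 0.4, -0.2]
opening: 0.0878
```

jog_arm --steps '[[[-0.7,-0.15,0,0,0,0,-1],[0,0,2.2,0,0,0,-1],[0,0,2.2,0,0,0,-1],[0,0,0,0,0,0,-1],[0,0,0,0,0,0,-1]]]'

```text
t: 10.6
tcp_pos: [0.4484, 0.3561, 0.0524]
tcp_rot: [1.0, 0.0, 0.0, -0.0]
contact_force: [-0.7, 0.4, -0.1]
opening: 0.0878
```

jog_arm --steps '[[[0,0,0,0,0,0,0.2],[0,0,0,0,0,0,0.6],[0,0,0,0,0,0,1],[0,0,0,0,0,0,1],[0,0,0,0,0,0,1]]]'

```text
t: 11.1
tcp_pos: [0.4486, 0.3558, 0.0519]
tcp_rot: [1.0, -0.0, 0.0, -0.0]
contact_force: [0.7, -0.3, 0.6]
opening: 0.0501
```

jog_arm --steps '[[[0,0,0,0,0,0,1],[0,0,0,0,0,0,1],[0,0,0,0,0,0,1]]]'

```text
t: 11.4
tcp_pos: [0.4486, 0.356, 0.0518]
tcp_rot: [1.0, -0.0, 0.0, -0.0]
contact_force: [-0.4, 0.6, 1.4]
opening: 0.0447
```

jog_arm --steps '[[[0,0,-0.5,0,0,0,1],[0,0,-1.5,0,0,0,1],[0,0,-2.5,0,0,0,1],[0,0,-2.5,0,0,0,1],[0,0,-2.5,0,0,0,1]]]'

```text
t: 11.9
tcp_pos: [0.4484, 0.3556, 0.1485]
tcp_rot: [1.0, -0.0, 0.0, 0.0]
contact_force: [-0.1, 0.0, -1.6]
opening: 0.0442
```

jog_arm --steps '[[[0,0,-2.5,0,0,0,1],[0,0,-2.5,0,0,0,1],[0,0,-1,0,0,0,1],[0,0,0,0,0,0,1],[0.2,1,0,0,0,0,1]]]'

```text
t: 12.4
tcp_pos: [0.4495, 0.3469, 0.2062]
tcp_rot: [1.0, 0.001, -0.0, -0.0]
contact_force: [0.6, -0.6, -2.4]
opening: 0.0445
```

jog_arm --steps '[[[0.5,2.5,0,0,0,0,1],[0.6,3.5,0,0,0,0,1],[0.6,3.5,0,0,0,0,1],[0.6,3.5,0,0,0,0,1],[0.6,3.5,0,0,0,0,1]]]'

```text
t: 12.9
tcp_pos: [0.4786, 0.1781, 0.2053]
tcp_rot: [1.0, -0.0, -0.001, 0.001]
contact_force: [0.6, -0.3, -1.4]
opening: 0.0445
```

jog_arm --steps '[[[0.6,3.5,0,0,0,0,1],[0.6,3.5,0,0,0,0,1],[0.6,3.5,0,0,0,0,1],[0.6,3.5,0,0,0,0,1],[0.6,3.5,0,0,0,0,1]]]'

```text
t: 13.4
tcp_pos: [0.5082, 0.0034, 0.2053]
tcp_rot: [1.0, -0.0, -0.002, 0.0]
contact_force: [0.3, 1.0, -1.5]
opening: 0.0441
```

jog_arm --steps '[[[0.6,3.5,0,0,0,0,1],[0.6,3.5,0,0,0,0,1],[0.6,3.5,0,0,0,0,1],[0.6,3.5,0,0,0,0,1],[0.6,3.5,0,0,0,0,1]]]'

```text
t: 13.9
tcp_pos: [0.5378, -0.1712, 0.2051]
tcp_rot: [1.0, -0.0, -0.002, -0.0]
contact_force: [-0.1, 0.1, -1.4]
opening: 0.0445
```

jog_arm --steps '[[[0.6,3.5,0,0,0,0,1],[0.6,3.5,0,0,0,0,1],[0.3,2.5,0,0,0,0,1],[0,1.5,0,0,0,0,1],[0,0,0,0,0,0,1]]]'

```text
t: 14.4
tcp_pos: [0.5525, -0.282, 0.2054]
tcp_rot: [1.0, -0.002, -0.001, 0.0]
contact_force: [0.0, 1.3, -1.3]
opening: 0.0443
```

jog_arm --steps '[[[0.4,2,0,0,0,0,1],[0.2,1.15,0,0,0,0,1],[0,0,0,0,0,0,1],[0,0,1.5,0,0,0,1],[0,0,3,0,0,0,1]]]'

```text
t: 14.9
tcp_pos: [0.5622, -0.3097, 0.1634]
tcp_rot: [1.0, 0.001, 0.002, 0.001]
contact_force: [1.0, 0.3, -2.6]
opening: 0.0448
```

jog_arm --steps '[[[0,0,3,0,0,0,1],[0,0,3,0,0,0,1],[0,0,1.5,0,0,0,1],[0,0,0.7,0,0,0,1],[0,0,0,0,0,0,1]]]'

```text
t: 15.4
tcp_pos: [0.5604, -0.31, 0.0795]
tcp_rot: [1.0, 0.0, -0.0, -0.0]
contact_force: [-0.3, -0.1, -1.4]
opening: 0.0444
```

jog_arm --steps '[[[0,0,0,0,0,0,1]]]'

```text
t: 15.5
tcp_pos: [0.5613, -0.3109, 0.081]
tcp_rot: [1.0, -0.0, 0.001, 0.0]
contact_force: [0.1, -0.5, -0.7]
opening: 0.0444
```

Need (.559, −.3135), floor contact at z ≈ .057.

jog_arm --steps '[[[-0.2,0.27,0,0,0,0,1],[0,0,1.2,0,0,0,1],[0,0,0.9,0,0,0,1],[0,0,0,0,0,0,1],[0,0,0,0,0,0,1]]]'

```text
t: 16.0
tcp_pos: [0.5581, -0.3132, 0.0582]
tcp_rot: [1.0, -0.0, -0.0, -0.0]
contact_force: [-0.1, -0.8, -0.6]
opening: 0.0447
```

jog_arm --steps '[[[0,0,0.2,0,0,0,1],[0,0,0,0,0,0,1]]]'

```text
t: 16.2
tcp_pos: [0.5586, -0.3134, 0.0569]
tcp_rot: [1.0, -0.0, 0.0, 0.0]
contact_force: [0.1, -0.3, -2.0]
opening: 0.0447
```

jog_arm --steps '[[[0,0,0.12,0,0,0,1],[0,0,0,0,0,0,1]]]'

```text
t: 16.4
tcp_pos: [0.5587, -0.3134, 0.0568]
tcp_rot: [1.0, -0.0, 0.0, 0.0]
contact_force: [-2.4, 1.4, 7.3]
opening: 0.0445
```

jog_arm --steps '[[[0,0,0,0,0,0,0],[0,0,0,0,0,0,-0.5],[0,0,0,0,0,0,-1],[0,0,0,0,0,0,-1],[0,0,0,0,0,0,-1]]]'

```text
t: 16.9
tcp_pos: [0.5583, -0.3134, 0.0553]
tcp_rot: [1.0, -0.0, -0.0, 0.0]
contact_force: [-0.3, -0.1, 0.3]
opening: 0.0745
```

jog_arm --steps '[[[0,0,-1,0,0,0,-1],[0,0,-3,0,0,0,-1],[0,0,-4,0,0,0,-1],[0,0,-4,0,0,0,-1],[0,0,0,0,0,0,-1]]]'

```text
t: 17.4
tcp_pos: [0.5618, -0.3153, 0.182]
tcp_rot: [1.0, -0.0, 0.005, 0.003]
contact_force: [0.5, -0.2, 0.7]
opening: 0.0881
```

Run:
```python
from h import *
s=robot.get_state();print(s['t'],s['tcp_pos'],s['joint_positions'].round(2))
im,D=grab_frame("wrist");W=cal("wrist");cv2.imwrite("pics/w3.png",im[...,::-1])
print(proj(W,(.56,-.3135,.095)))
```

```text
17.4 [ 0.56180261 -0.31534566  0.18201397] [ 0.47  0.8  -0.05  1.59  0.06  0.74 -1.18]
[255.86418341 210.72809737]
```

View pics/w3.png

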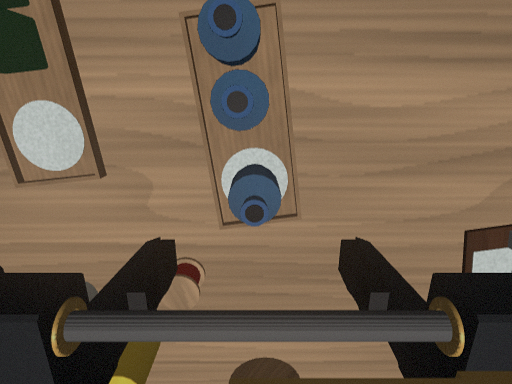

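Blue stands on its spot: mouth at (254,212), predicted (256,211). Now the white vase.

jog_arm --steps '[[[-1.4,-2,0,0,0,0,-1],[-2.3,-3.4,0,0,0,0,-1],[-2.3,-3.4,0,0,0,0,-1],[-2.3,-3.4,0,0,0,0,-1],[-2.3,-3.4,0,0,0,0,-1]]]'

```text
t: 17.95
tcp_pos: [0.4506, -0.156, 0.1749]
tcp_rot: [1.0, -0.0, -0.001, -0.0]
contact_force: [0.4, 0.9, -1.0]
opening: 0.088
```

jog_arm --steps '[[[-2.3,-3.4,0,0,0,0,-1],[-1,-1.4,0,0,0,0,-1],[0,0,0,0,0,0,-1],[0,0,0,0,0,0,-1]]]'

```text
t: 18.35
tcp_pos: [0.4198, -0.1098, 0.1753]
tcp_rot: [1.0, 0.0, 0.0, 0.0]
contact_force: [-0.5, -0.1, 0.2]
opening: 0.0879
```

jog_arm --steps '[[[0,0,2,0,0,0,-1],[0,0,3,0,0,0,-1],[0,0,2,0,0,0,-1],[0,0,0,0,0,0,-1],[0,0,0,0,0,0,-1]]]'

```text
t: 18.85
tcp_pos: [0.4199, -0.1104, 0.1053]
tcp_rot: [1.0, -0.001, -0.0, 0.0]
contact_force: [0.8, -0.2, -0.1]
opening: 0.088
```

jog_arm --steps '[[[0,-0.1,1,0,0,0,-1],[0,0,2,0,0,0,-1],[0,0,1.5,0,0,0,-1],[0,0,0,0,0,0,-1],[0,0,0,0,0,0,-1]]]'

```text
t: 19.35
tcp_pos: [0.4247, -0.1099, 0.0653]
tcp_rot: [1.0, -0.0, -0.004, -0.001]
contact_force: [0.4, 0.4, -0.5]
opening: 0.0881
```

jog_arm --steps '[[[0,0,0,0,0,0,0.2],[0,0,0,0,0,0,0.6],[0,0,0,0,0,0,1],[0,0,0,0,0,0,1],[0,0,0,0,0,0,1]]]'

```text
t: 19.85
tcp_pos: [0.4245, -0.1097, 0.0651]
tcp_rot: [1.0, -0.0, -0.004, -0.001]
contact_force: [-0.2, 0.7, 0.2]
opening: 0.0503
```

jog_arm --steps '[[[0,0,0,0,0,0,1],[0,0,0,0,0,0,1],[0,0,0,0,0,0,1]]]'

```text
t: 20.15
tcp_pos: [0.4245, -0.1096, 0.065]
tcp_rot: [1.0, 0.0, -0.004, -0.001]
contact_force: [-0.1, 0.8, 1.4]
opening: 0.0413
```

Gripped (41 mm), with the vase about 4 mm towards −x from the TCP. I'll allow for that: target TCP (.597, .110).

jog_arm --steps '[[[0,0,-0.5,0,0,0,1],[0,0,-1.5,0,0,0,1],[0,0,-2.5,0,0,0,1],[0,0,-2.5,0,0,0,1],[0,0,-2.5,0,0,0,1]]]'

```text
t: 20.65
tcp_pos: [0.4248, -0.1101, 0.161]
tcp_rot: [1.0, -0.0, -0.005, -0.001]
contact_force: [0.6, 0.0, -2.1]
opening: 0.0416
```

jog_arm --steps '[[[0,0,-2.5,0,0,0,1],[0,0,-2,0,0,0,1],[0,0,-1,0,0,0,1],[0,0,0,0,0,0,1],[0.9,-1.2,0,0,0,0,1]]]'

```text
t: 21.15
tcp_pos: [0.4331, -0.0996, 0.2144]
tcp_rot: [1.0, -0.002, -0.006, -0.001]
contact_force: [-0.0, 1.6, -1.7]
opening: 0.0415
```

jog_arm --steps '[[[1.5,-2,0,0,0,0,1],[2.2,-2.8,0,0,0,0,1],[2.2,-2.8,0,0,0,0,1],[2.2,-2.8,0,0,0,0,1],[2.2,-2.8,0,0,0,0,1]]]'

```text
t: 21.65
tcp_pos: [0.5377, 0.035, 0.2126]
tcp_rot: [1.0, -0.0, -0.006, -0.001]
contact_force: [1.1, -0.7, -0.9]
opening: 0.0413
```

jog_arm --steps '[[[2.2,-2.8,0,0,0,0,1],[1.7,-2.2,0,0,0,0,1],[1,-1.2,0,0,0,0,1],[0,0,0,0,0,0,1],[0,0,0,0,0,0,1]]]'

```text
t: 22.15
tcp_pos: [0.5855, 0.095, 0.2125]
tcp_rot: [1.0, -0.0, -0.006, -0.0]
contact_force: [-0.5, -0.5, -2.1]
opening: 0.0416
```

jog_arm --steps '[[[1.15,-1.5,0,0,0,0,1],[0,0,0,0,0,0,1],[0,0,1.5,0,0,0,1],[0,0,3,0,0,0,1],[0,0,3,0,0,0,1]]]'

```text
t: 22.65
tcp_pos: [0.597, 0.1091, 0.1385]
tcp_rot: [1.0, -0.001, -0.004, -0.001]
contact_force: [-0.2, 0.0, -0.6]
opening: 0.0417
```

jog_arm --steps '[[[0,0,2.5,0,0,0,1],[0,0,1.5,0,0,0,1],[0,0,0.7,0,0,0,1],[0,0,0,0,0,0,1],[0,0,0,0,0,0,1]]]'

```text
t: 23.15
tcp_pos: [0.5979, 0.1111, 0.0929]
tcp_rot: [1.0, -0.0, -0.004, -0.001]
contact_force: [0.4, -0.7, -0.1]
opening: 0.0413
```

jog_arm --steps '[[[0,0,1,0,0,0,1],[0,0,0.7,0,0,0,1],[0,0,0.4,0,0,0,1],[0,0,0,0,0,0,1],[0,0,0,0,0,0,1]]]'

```text
t: 23.65
tcp_pos: [0.597, 0.1112, 0.0708]
tcp_rot: [1.0, -0.0, -0.005, -0.001]
contact_force: [-0.1, -0.0, -1.6]
opening: 0.0414
```

jog_arm --steps '[[[0,0,0.15,0,0,0,1],[0,0,0,0,0,0,1]]]'

```text
t: 23.85
tcp_pos: [0.5974, 0.1114, 0.0699]
tcp_rot: [1.0, -0.0, -0.004, -0.001]
contact_force: [0.6, 0.5, 1.6]
opening: 0.0412
```

Contact. Releasing, rising, checking.

jog_arm --steps '[[[0,0,0,0,0,0,0],[0,0,0,0,0,0,-0.5],[0,0,0,0,0,0,-1],[0,0,0,0,0,0,-1],[0,0,0,0,0,0,-1]]]'

```text
t: 24.35
tcp_pos: [0.597, 0.1112, 0.0693]
tcp_rot: [1.0, -0.0, -0.005, -0.001]
contact_force: [0.2, 0.7, 0.0]
opening: 0.0739
```

jog_arm --steps '[[[0,0,-1,0,0,0,-1],[0,0,-3,0,0,0,-1],[0,0,-4,0,0,0,-1],[0,0,-3,0,0,0,-1],[0,0,0,0,0,0,-1]]]'

```text
t: 24.85
tcp_pos: [0.601, 0.1116, 0.1845]
tcp_rot: [1.0, -0.0, 0.0, -0.002]
contact_force: [0.0, 0.7, -0.1]
opening: 0.0883
```

Run:
```python
from h import *
s=robot.get_state();print(s['t'],s['tcp_pos'],s['joint_positions'].round(2))
im,D=grab_frame("wrist");W=cal("wrist");cv2.imwrite("pics/w4.png",im[...,::-1])
print(proj(W,(.593,.1105,.101)))
```

```text
24.85 [0.60100832 0.11156093 0.18448639] [-0.21  0.76 -0.09  1.68  0.09  0.7  -1.91]
[259.00343807 219.20114317]
```

View pics/w4.png

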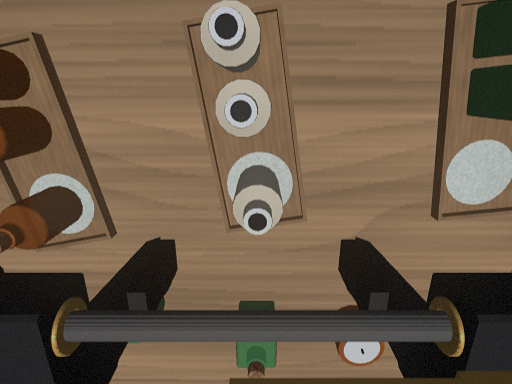

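White stands on its spot: mouth at (258,221), predicted (259,219). Now the green bottle.

jog_arm --steps '[[[-2,0,0,0,0,0,-1],[-3.5,0,0,0,0,0,-1],[-3.5,0,0,0,0,0,-1],[-3.5,0,0,0,0,0,-1],[-3.5,0,0,0,0,0,-1]]]'

```text
t: 25.4
tcp_pos: [0.4358, 0.1106, 0.1802]
tcp_rot: [1.0, -0.0, -0.006, -0.001]
contact_force: [0.1, 0.1, -0.5]
opening: 0.088
```

jog_arm --steps '[[[-1.6,-0.15,0,0,0,0,-1],[0,0,0,0,0,0,-1],[0,0,0,0,0,0,-1]]]'

```text
t: 25.7
tcp_pos: [0.4227, 0.1126, 0.1807]
tcp_rot: [1.0, 0.0, -0.004, -0.001]
contact_force: [0.1, 0.1, -0.5]
opening: 0.088
```

jog_arm --steps '[[[0.3,0,0,0,0.009,0,-1],[0,0,3,0,0,0,-1],[0,0,3,0,0,0,-1],[0,0,2,0,0,0,-1],[0,0,0,0,0,0,-1]]]'

```text
t: 26.2
tcp_pos: [0.4252, 0.1124, 0.0988]
tcp_rot: [1.0, -0.0, -0.001, -0.001]
contact_force: [-0.4, 0.1, 0.4]
opening: 0.0883
```

jog_arm --steps '[[[0,0,0,0,0,0,-1]]]'

```text
t: 26.3
tcp_pos: [0.4258, 0.1126, 0.1008]
tcp_rot: [1.0, -0.0, 0.0, -0.001]
contact_force: [0.1, -0.4, 0.4]
opening: 0.088
```

Target z .053.

jog_arm --steps '[[[0,0,1.5,0,0,0,-1],[0,0,2,0,0,0,-1],[0,0,1.3,0,0,0,-1],[0,0,0,0,0,0,-1],[0,0,0,0,0,0,-1]]]'

```text
t: 26.8
tcp_pos: [0.4302, 0.114, 0.0587]
tcp_rot: [1.0, -0.0, -0.003, -0.0]
contact_force: [-0.1, 0.9, -0.2]
opening: 0.0883
```

jog_arm --steps '[[[0,0,0,0,0,0,0.2],[0,0,0,0,0,0,0.6],[0,0,0,0,0,0,1],[0,0,0,0,0,0,1],[0,0,0,0,0,0,1]]]'

```text
t: 27.3
tcp_pos: [0.4294, 0.1139, 0.0578]
tcp_rot: [1.0, -0.0, -0.004, -0.0]
contact_force: [-0.0, -0.7, -0.2]
opening: 0.0505
```

jog_arm --steps '[[[0,0,0,0,0,0,1],[0,0,0,0,0,0,1],[0,0,0,0,0,0,1]]]'

```text
t: 27.6
tcp_pos: [0.4294, 0.1139, 0.0578]
tcp_rot: [1.0, -0.0, -0.004, -0.0]
contact_force: [-0.3, 0.4, 0.1]
opening: 0.0419
```

Gripped (42 mm), offset about −4 mm in x. Target TCP (.609, −.113), contact at z ≈ .063.

jog_arm --steps '[[[0,0,-0.5,0,0,0,1],[0,0,-1.5,0,0,0,1],[0,0,-2.5,0,0,0,1],[0,0,-2.5,0,0,0,1],[0,0,-2.5,0,0,0,1]]]'

```text
t: 28.1
tcp_pos: [0.4298, 0.1137, 0.1538]
tcp_rot: [1.0, 0.0, -0.004, 0.0]
contact_force: [0.6, -1.2, -1.6]
opening: 0.042
```

jog_arm --steps '[[[0,0,-2.5,0,0,0,1],[0,0,-2,0,0,0,1],[0,0,-1,0,0,0,1],[0,0,0,0,0,0,1],[0.9,1.2,0,0,0,0,1]]]'

```text
t: 28.6
tcp_pos: [0.4385, 0.1032, 0.2073]
tcp_rot: [1.0, 0.002, -0.005, -0.0]
contact_force: [0.7, -0.2, -1.7]
opening: 0.0419
```

jog_arm --steps '[[[1.6,2,0,0,0,0,1],[2.2,2.8,0,0,0,0,1],[2.2,2.8,0,0,0,0,1],[2.2,2.8,0,0,0,0,1],[2.2,2.8,0,0,0,0,1]]]'

```text
t: 29.1
tcp_pos: [0.5435, -0.0314, 0.2052]
tcp_rot: [1.0, 0.0, -0.006, 0.0]
contact_force: [0.1, 1.1, -1.4]
opening: 0.0419
```

jog_arm --steps '[[[2.2,2.8,0,0,0,0,1],[2.2,2.8,0,0,0,0,1],[1.4,1.8,0,0,0,0,1],[0,0,0,0,0,0,1],[0,0,0,0,0,0,1]]]'

```text
t: 29.6
tcp_pos: [0.6005, -0.1038, 0.2046]
tcp_rot: [1.0, -0.0, -0.006, -0.0]
contact_force: [0.7, -0.0, -1.2]
opening: 0.0417
```

jog_arm --steps '[[[0.85,0.9,0,0,0,0,1],[0,0,0,0,0,0,1],[0,0,1.5,0,0,0,1],[0,0,3,0,0,0,1],[0,0,3,0,0,0,1]]]'

```text
t: 30.1
tcp_pos: [0.609, -0.1114, 0.1308]
tcp_rot: [1.0, 0.001, -0.004, -0.0]
contact_force: [0.1, -0.3, -1.8]
opening: 0.0419
```

jog_arm --steps '[[[0,0,2.5,0,0,0,1],[0,0,1.5,0,0,0,1],[0,0,0.7,0,0,0,1],[0,0,0,0,0,0,1],[0,0,0,0,0,0,1]]]'

```text
t: 30.6
tcp_pos: [0.6098, -0.1129, 0.0852]
tcp_rot: [1.0, 0.0, -0.003, -0.0]
contact_force: [0.1, -0.3, -0.6]
opening: 0.0418
```

jog_arm --steps '[[[0,0,1,0,0,0,1],[0,0,0.7,0,0,0,1],[0,0,0.4,0,0,0,1],[0,0,0,0,0,0,1],[0,0,0,0,0,0,1]]]'

```text
t: 31.1
tcp_pos: [0.6089, -0.1131, 0.063]
tcp_rot: [1.0, -0.0, -0.004, -0.0]
contact_force: [-0.9, -0.3, -1.0]
opening: 0.0418
```

jog_arm --steps '[[[0,0,0.13,0,0,0,1],[0,0,0,0,0,0,1]]]'

```text
t: 31.3
tcp_pos: [0.6091, -0.1131, 0.0625]
tcp_rot: [1.0, -0.0, -0.004, 0.0]
contact_force: [-0.4, 0.6, 4.3]
opening: 0.0421
```

jog_arm --steps '[[[0,0,0,0,0,0,0],[0,0,0,0,0,0,-0.5],[0,0,0,0,0,0,-1],[0,0,0,0,0,0,-1],[0,0,0,0,0,0,-1]]]'

```text
t: 31.8
tcp_pos: [0.6089, -0.1131, 0.0618]
tcp_rot: [1.0, -0.0, -0.004, -0.0]
contact_force: [0.2, 0.7, -0.2]
opening: 0.074
```

jog_arm --steps '[[[0,0,-1,0,0,0,-1],[0,0,-3,0,0,0,-1],[0,0,-4,0,0,0,-1],[0,0,-4,0,0,0,-1],[0,0,-3,0,0,0,-1]]]'

```text
t: 32.3
tcp_pos: [0.6109, -0.1131, 0.2153]
tcp_rot: [1.0, -0.0, -0.003, 0.0]
contact_force: [1.0, -0.2, -0.5]
opening: 0.0881
```

jog_arm --steps '[[[-3,0,-1,0,0,0,-1],[-4,0,-2,0,0,0,-1],[-4,0,-2,0,0,0,-1],[-4,0,-2,0,0,0,-1],[0,0,0,0,0,0,-1]]]'

```text
t: 32.8
tcp_pos: [0.4563, -0.1137, 0.2857]
tcp_rot: [1.0, -0.001, -0.005, 0.001]
contact_force: [0.7, -0.2, -0.0]
opening: 0.0883
```

Run:
```python
from h import *
print(robot.get_state()['tcp_pos'],robot.get_state()['t'])
C=cal("top");S=cal("side")
a,_=grab_frame("top");b,_=grab_frame("side")
X={"amber":(.5705,.32,.097),"white":(.593,.1105,.101),"green":(.605,-.113,.093),"blue":(.56,-.3135,.095)}
T=[];
for im,c in((a,C),(b,S)):
    row=[]
    for n,x in X.items():
        u,v=proj(c,x).round().astype(int);print(n,proj(c,x).round(1),"crop centre",u,v)
        w=cv2.resize(im[v-20:v+20,u-20:u+20],(200,200),interpolation=cv2.INTER_CUBIC).copy();row.append(w)
    T.append(np.hstack(row))
cv2.imwrite("pics/fin.png",np.vstack(T)[...,::-1]);cv2.imwrite("pics/fin_top.png",a[...,::-1])
```

```text
[ 0.45625903 -0.11374154  0.28568147] 32.8
amber [139.6 153.3] crop centre 140 153
white [224.5 150.4] crop centre 224 150
green [314.7 153.4] crop centre 315 153
blue [395.4 176.9] crop centre 395 177
amber [275.2 109.2] crop centre 275 109
white [294.5 151.4] crop centre 295 151
green [315.7 213.2] crop centre 316 213
blue [315.2 285.9] crop centre 315 286
```

View pics/fin.png

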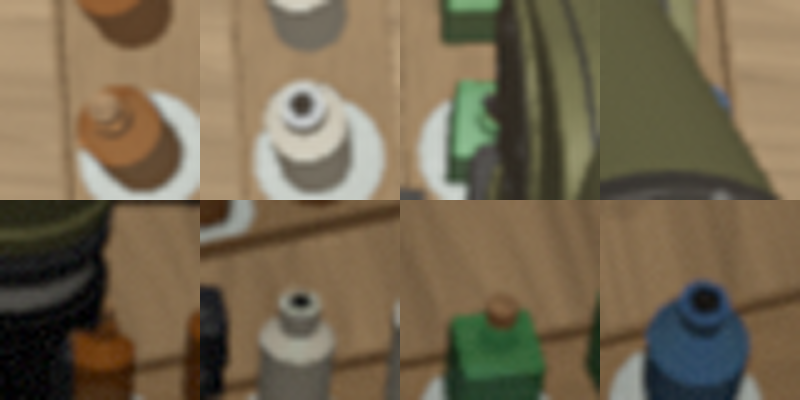

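View pics/fin_top.png

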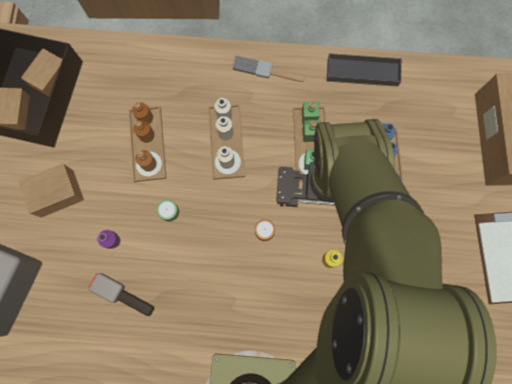

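Every visible mouth or cork is within about 1 px (under 5 mm) of its predicted place. All four are upright, and the tealights are still at (167,210) and (265,230). The arm is clear, so I'm handing in.

```bash
python3 -c "
from cell import robot
print(robot.finish_job(), robot.get_state()['t'])"
```

```text
the job is handed in; nothing more can be done
the job is handed in; nothing more can be done
```

All four loose pieces (amber, blue, white and green) are standing on the round spots of their own trays, and the job was handed in at about 33 s; it gives no verdict.

**Placing:** I gripped each one by its body, set it down until the floor contact showed in the force reading, then let go. On the white and green picks the arm settled about 4 mm too far in +x, and I allowed for that when placing them.

**Last checks:**
- **Position:** The wrist views after placing showed amber, blue and white within 2–3 px of their predicted places. In the final side view white, green and blue were within about 2 px. In the final top view amber and white were within about 2 px. That is roughly 5 mm or less, against the 15 mm allowed.
- **Upright and undisturbed:** All four looked upright. The tealights, yellow vase and purple vase were at the same pixels as at the start.
- **Partly hidden views:** The arm covered blue completely and green partly in the last top view, and amber partly in the last side view. Each is confirmed by another view. Green was never seen from the wrist after placing, so it rests on the side view and the gripper's position.
- **Disagreement:** The top and side cameras differed by 1–2 mm on the loose pieces and up to about 3 mm on the spots. The one exception was the side camera's ellipse fit on the blue spot, about 10 mm off in y. I ignored it because the other three fits agreed.

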